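Slide the diffuser out of the work lamp

ROBOT

A 7-joint arm with a two-finger parallel gripper is mounted at the origin on a cart in front of the work surface, level with it; the furniture and walls round the work are solid. World frame = base frame: x ahead of the robot, y to its left, z up, the work surface at z = 0. Lengths are in m, angles in degrees, forces in N, time in s.
With the tool pointing down it reaches from about 0.4 to 0.875 m from the base axis. Payload 6.5 kg.
Tool frame: the origin (TCP) lies at the very end of the fingers, on their centre line; the grasp point (between the pads) lies 19 mm behind it; z points along the fingers, y is the line along which they close (so a half turn about z gives the same grasp; the last joint's range is limited). The gripper opens to 88 mm and grips with 3 to 60 N. Pads are 18 mm wide; open, the fingers measure 123 mm over their backs; the gripper's body (75 mm by 187 mm) begins 45 mm behind the grasp point.
Start: joints at [59.347, 30.733, -0.252, 88.115, 0.149, 61.152, -4.079], TCP at [0.294, -0.58, 0.239] pointing down, gripper open.
Joint ranges: [-154.64, 154.64], [-21.42, 123.67], [-72.66, 72.17], [13.99, 137.28], [-74.86, 254.86], [10.95, 109.41], [-158.01, 158.01]. Speed limits (degrees/s): [136.94, 136.94, 180, 180, 180, 180, 180].

INTERFACE

Orientations are given as a 3x3 rotation matrix whose columns are the frame's x, y, z axes.
In Python, from plant import * gives the robot as it stands. Calls block until the motion is done:
- reach(position, orientation): joint-space move of the TCP to a pose.
- movel(position, attitude=None, v=0.15): straight line of the TCP; attitude=None keeps the orientation; v is the mean speed in m/s.
- set_joints(angles): joint-space move.
- command_gripper(opening, force=None): finger opening in m; force is the grip in N (None keeps the last); returns when the fingers have stopped.
- wait(seconds).
- solve_ik(position, orientation): joint angles nearest the present ones, or None.
- get_state(): the state.
- camera(name): name is "scene" or "top"; returns the picture (480x640x3 uint8, blue, green, red); there is no depth.
- camera_model(name): a dict with "intrinsics" (3x3 intrinsics, pixels), "D" ([k1, k2, p1, p2, k3] as OpenCV has them; the pictures are not rectified), "rvec" (rotation vector, rad) and "tvec" (3), from world to camera coordinates, as OpenCV has them. Camera axes: x right, y down, z forward; pixel columns grow to the right and rows downward; lengths in m; the calibration is good to about 2 mm. A picture is of the moment at which its call begins. camera_model takes no time and is no camera call.
A pose or a line that the arm cannot do raises Unreachable and nothing moves.
- close_job(): hands the job in; it is judged then, once.
The state is a dict: "time": time; "qpos": joint angles; "joint_vel": joint speeds; "joint_torque": joint torques, N m; "tool_pos": TCP position; "eef_rot": TCP orientation; "contact_force": force on the tool from outside, world axes, zero at the start; "torque": the same for the moment, N m; "grip_width": finger opening in m; "grasp_force": force on a finger pad.
Only numpy, scipy, OpenCV 4.12 (cv2) and the standard library are available. Lean on these libraries where they do the work, as an engineer would, in place of code of your own. Each camera call takes 0.05 s, during which the arm holds its last target. There are 200 camera calls.

TASK

We want bare light for checking the filled wall, so take the frosted diffuser out of the work lamp: swing the little retaining clip on top of the lamp outwards until it is clear of the diffuser, then draw the diffuser up out of its channels by its grip tab, without forcing it. Stand it upright and centred, tab up, in the free middle slot of the dowel rack, keeping hold of it until its lower edge stands on the rack's board, and let go; leave the other two panels and the tools as they are.

Things in the scene. Friction and masses are not known exactly. Their poses are not given: they have to be found in the camera images.
- diffuser: The panel in the lamp: aluminium frame 150 (its y) x 5 thick (x) x 105 mm tall (z) with a frosted white plate; in the middle of its upper edge a black grip tab 44 (y) x 9 thick (x) x 38 mm tall (z = 105 to 143 mm). 84 to 156 g. Origin: middle of the lower edge; z points to the tab. At first it stands in the lamp's channels, so its z leans 25 degrees from vertical.
- diffuser_tab (a point): Centre of the diffuser's grip tab, 124 mm along the panel's z from its lower edge; axes as the diffuser's. Grip the tab across its 9 mm thickness (x). The tab is clear of the lamp on both faces; the top of the lamp's housing lies behind it, 3 mm below the foot of the tab.
- lamp: Cordless work lamp on a tubular stand 250 (y) x 176 mm (x), about 185 mm high, fixed to the bench. Origin: on the table under the middle of the stand, z up; it shines to its -x and down. The grey head (170 wide, 104 mm tall) is tilted, its top leaning 25 degrees to the lamp's -x. U channels on its front, open at the top, hold the diffuser's sides and foot.
- channel_foot (a point): Foot of the channels, where the middle of the diffuser's lower edge stands. Axes of the tilted head: z up along the channels (25 degrees from vertical, leaning to the lamp's -x), y along the width, x towards the back. The channels are 102 mm long: draw the panel 105 mm along z to be out. Slot 8 mm for the 5 mm panel, 1.5 mm play at each side.
- clip (a joint): Swing of the retaining clip, rad: a steel finger 10 mm wide, pivoted on the housing's top at (21.5, 58, 107.5) mm in channel_foot's axes, turning about z. At 0 it points to -x, 2.5 mm above the diffuser's upper edge, and blocks it up to about 1.1 rad; positive swings it outwards to +y (reached at 1.57; stop at 1.9). 0.04 N m of friction; stays where left. Starts at 0 to 0.3.
- clip_pin (a point): Middle of the upright thumb pin on the clip's end, 30 mm from its pivot: black, 9 mm across, 22 mm tall (11 mm below to 11 mm above this point), along the head's z. Its top is 28 mm above the diffuser's upper edge, lower than the tab's top (38 mm). Tab and clip stand 31 mm apart (in y) when the clip is at 0.
- rack: Rack, fixed to the bench: plywood board 170 x 170 x 12 mm with three slots along its y, at x = -60, 0 and +60 mm. Each slot lies between pairs of round-topped beech dowels (10 mm thick, tops 64 mm above the table) at y = -50 and +50 mm, with a 9 mm gap in x between the dowels of a pair. Origin: on the table under the middle of the board; z up.
- free_slot (a point): Middle of the empty middle slot, on the upper face of the board (12 mm above the table), where the middle of the diffuser's lower edge belongs. x across the slot, y along it, z up.
- clear_panel: A panel of the same shape and size with a clear plate, standing in an outer slot of the rack. Origin and axes as the diffuser's.
- grille_panel: A panel of the same shape and size with a wire grille, standing in the other outer slot of the rack. Origin and axes as the diffuser's.
- tape_measure: Yellow tape measure, 36 x 78 x 64 mm, standing on the near side of the bench; leave alone. Origin: centre of its underside.
- screwdriver: Red screwdriver, 31 x 195 x 27 mm, lying on the near side of the bench; leave alone. Origin: centre of its underside.
Not all that is in view belongs to the job. Leave any green look-alike of the diffuser alone.

How it is judged (in metres and radians):
On the way, in this order (a step that is already met when the one before it is completed fails the run):
1. the clip is swung outwards, clear of the diffuser (at least 1 rad), while the diffuser still stands in its channels (value of joint clip above 1 rad and distance between diffuser and channel_foot below 0.012 m), for 0.2 s.
2. the diffuser is drawn up out of the open top of the channels, held by the fingers (z of diffuser in the frame of channel_foot above 0.102 m and contact force between the fingers and diffuser above 0.5 N and contact force between diffuser and lamp below 0.1 N), for 0.1 s.
3. the diffuser's lower edge is brought down to the board of the rack, in the middle slot, still held (z of diffuser in the frame of free_slot below 0.01 m and horizontal distance between diffuser and free_slot below 0.02 m and contact force between the fingers and diffuser above 0.5 N), for 0.1 s.
At the end, for the whole second after the job is handed in: The diffuser stands at rest in the rack's middle slot, tab up: its lower edge on the board (within 3 mm), within 6 mm across and 20 mm along the slot's middle, within 0.14 rad of upright, released (z of diffuser in the frame of free_slot between -0.003 and 0.003 m and x of diffuser in the frame of free_slot between -0.006 and 0.006 m and y of diffuser in the frame of free_slot between -0.02 and 0.02 m and angle between diffuser's own z axis and vertical below 0.14 rad and linear speed of diffuser below 0.02 m/s); the robot touches nothing.
It fails at once if the diffuser is forced against the lamp (over 25 N) (contact force between diffuser and lamp above 25 N).
It fails at once if another panel is pulled or knocked out of place (over 20 mm, or leaning over 0.2 rad) (distance of any of clear_panel, grille_panel from where it was at the start of the episode above 0.02 m or angle between any of clear_panel, grille_panel's own z axis and vertical above 0.2 rad).
It fails at once if the tape measure or the screwdriver is moved more than 30 mm (distance of any of tape_measure, screwdriver from where it was at the start of the episode above 0.03 m).
It also fails if it takes over 67 s, if anything falls off the work surface, if the arm or the gripper's body presses on something with over 40 N, if the wrist force passes 120 N, or if a joint passes its speed limit or range.

## Working session

There is one attempt and no reset: what is moved stays moved. The work goes in short steps, each a Python script; the robot and the scene stay as the last script left them, time stands still between calls to the robot, and variables do not carry over. Pictures are saved under pics/ and viewed, at most 10 in all, crops included, and the job is handed in when it is done.

```bash
mkdir -p pics; ls; python3 - <<'E'
from plant import *
import cv2
for n in("scene","top"):
    cv2.imwrite(f"pics/{n}0.png",camera(n)); m=camera_model(n)
    print(n,m); R=cv2.Rodrigues(m["rvec"])[0]; print(-R.T@m["tvec"])
print(get_state())
E
```

```text
pics
scene {'intrinsics': array([[485.91415071,   0.        , 317.81607742],
       [  0.        , 485.91415071, 226.78044534],
       [  0.        ,   0.        ,   1.        ]]), 'D': array([0.00353029, 0.        , 0.        , 0.        , 0.        ]), 'rvec': array([ 1.03920525, -2.41897245,  1.04839966]), 'tvec': array([0.37288951, 0.38274777, 0.86335088])}
[-0.00348508  0.52642069  0.86820867]
top {'intrinsics': array([[443.85267438,   0.        , 323.54713109],
       [  0.        , 443.85267438, 239.69064606],
       [  0.        ,   0.        ,   1.        ]]), 'D': array([-0.08623851,  0.        ,  0.        ,  0.        ,  0.        ]), 'rvec': array([ 2.15361528, -2.13743171,  0.18779284]), 'tvec': array([-0.00610014,  0.57678942,  0.94842785])}
[0.41913368 0.01300204 1.02781153]
{'time': 0.1, 'qpos': array([59.347465  , 30.77393914, -0.25449944, 88.16230035,  0.151351  ,
       61.15258974, -4.07887592]), 'joint_vel': array([ 0.01066049, -0.13823008,  0.00179035, -0.21457786,  0.03688895,
       -0.03084723, -0.02375432]), 'joint_torque': array([ 1.89093749e-03, -5.72088003e+01,  9.93581861e-01, -2.52236402e+01,
       -5.61660924e-02,  1.34231796e-02,  8.49938692e-05]), 'tool_pos': array([ 0.29341164, -0.5794075 ,  0.23793645]), 'eef_rot': array([[ 8.92069339e-01,  4.51897787e-01, -8.27797878e-04],
       [ 4.51898520e-01, -8.92068397e-01,  1.30463158e-03],
       [-1.48892205e-04, -1.53790246e-03, -9.99998806e-01]]), 'contact_force': array([ 0.14610099,  0.27660238, -0.08054278]), 'torque': array([-0.04735133, -0.01176683, -0.01414214]), 'grasp_force': 0.0, 'grip_width': 0.0882778464072879}
```

View pics/scene0.png

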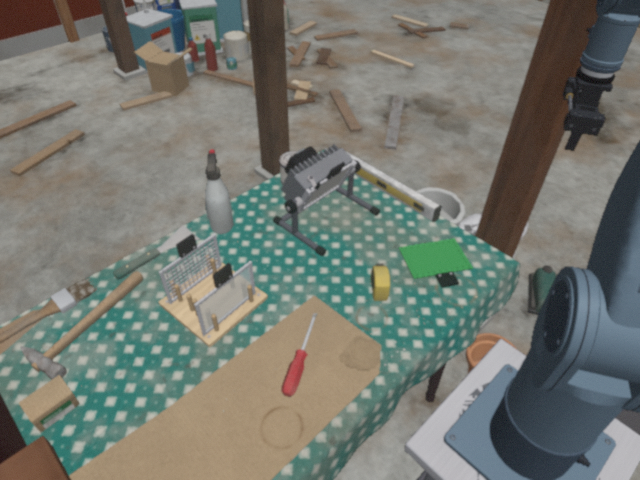

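View pics/top0.png

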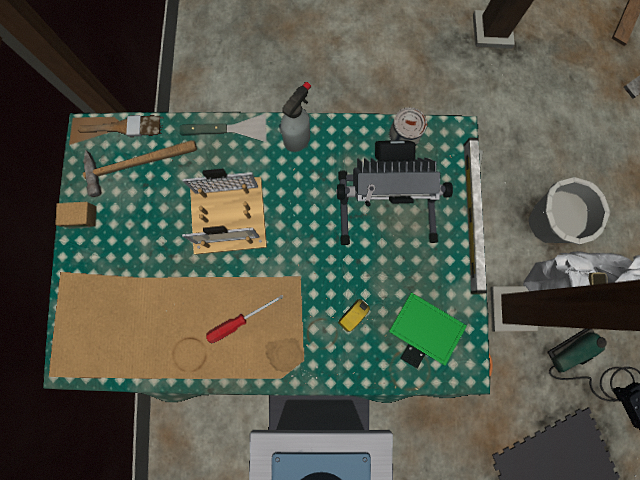

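The top view shows the lamp at about (395,190) with its feet and front toward the robot, the clip at about (370,188), the tab at about (401,199), and the rack at about (228,215) with its middle slot free. I'll zoom in on both.

```bash
python3 - <<'E'
import cv2,numpy as np
t=cv2.imread("pics/top0.png");s=cv2.imread("pics/scene0.png")
def c(im,x,y,w,h,f): return cv2.resize(im[y:y+h,x:x+w],None,fx=f,fy=f,interpolation=cv2.INTER_CUBIC)
cv2.imwrite("pics/c1.png",np.vstack([c(t,330,135,133,60,6)[:, :798],c(t,330,195,133,40,6)]))
a=c(t,180,160,100,100,4);b=c(s,265,140,120,120,4)[:400,:400]
cv2.imwrite("pics/c2.png",np.hstack([a,b]))
E
```

```text
(no output)
```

View pics/c1.png

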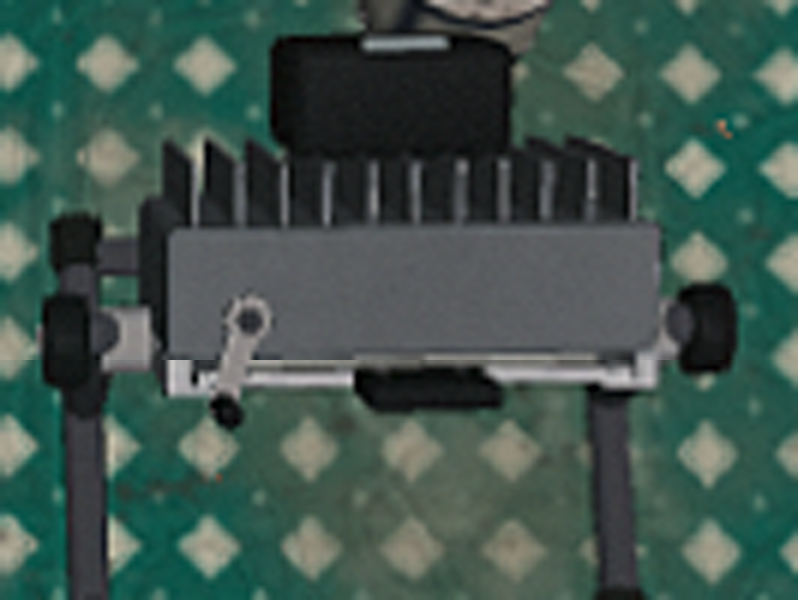

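View pics/c2.png

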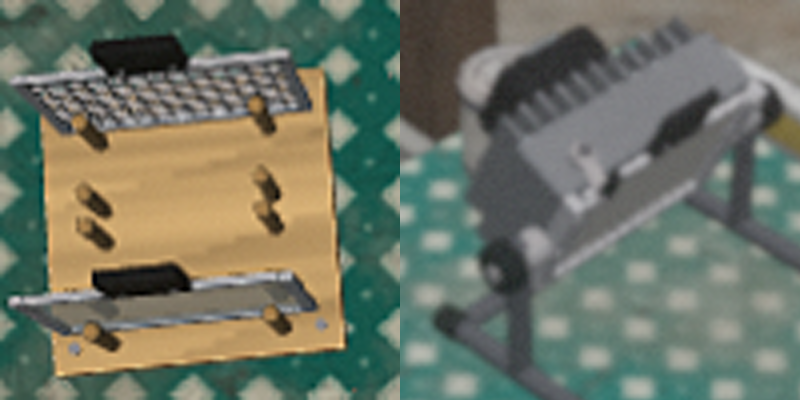

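```bash
python3 - <<'E'
import cv2,numpy as np
t=cv2.imread("pics/top0.png");s=cv2.imread("pics/scene0.png")
def c(im,x,y,w,h,f): return cv2.resize(im[y:y+h,x:x+w],None,fx=f,fy=f,interpolation=cv2.INTER_CUBIC)
cv2.imwrite("pics/d1.png",c(s,282,142,80,60,10))
cv2.imwrite("pics/d2.png",np.vstack([c(t,190,196,80,30,10),c(s,170,272,80,30,10)]))
E
```

```text
(no output)
```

View pics/d1.png

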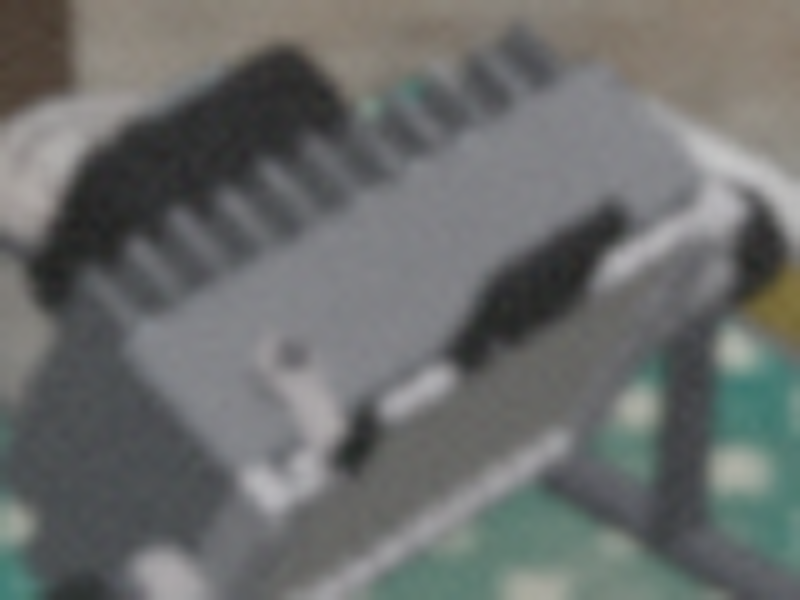

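View pics/d2.png

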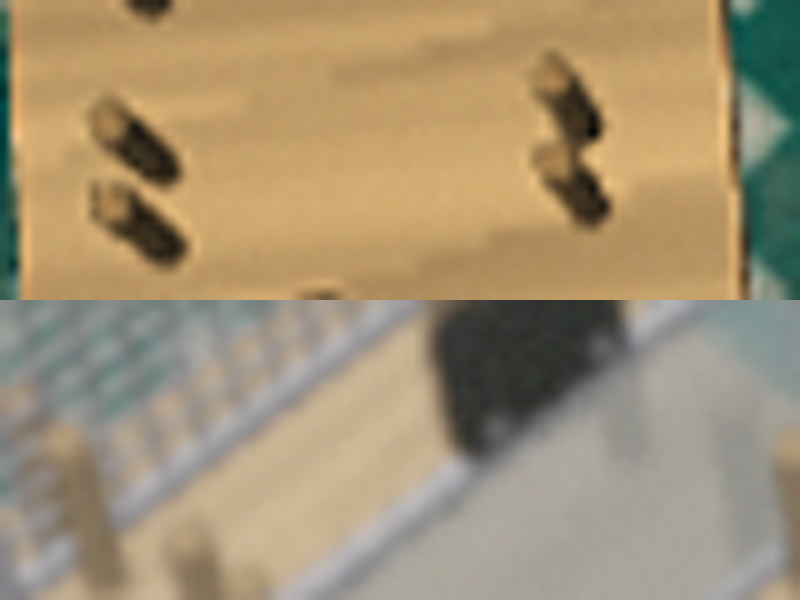

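The scene crop shows the tab at about (337,170), the clip pivot at about (311,177) and the pin at about (318,186). The top crop shows the four free-slot dowel tops at about (201,208), (201,216.5), (245,203.5) and (245.5,212). Next I triangulate these.

```bash
cat > h.py <<'E'
import cv2,numpy as np
from plant import *
M={n:camera_model(n) for n in("scene","top")}
def crop(p,s,off): return (np.array(p,float)+.5)/s-.5+np.array(off)
def ray(n,p):
    m=M[n];R=cv2.Rodrigues(m["rvec"])[0]
    u=cv2.undistortPoints(np.array(p,float).reshape(1,1,2),m["intrinsics"],m["D"]).ravel()
    d=R.T@np.r_[u,1]; return -R.T@m["tvec"],d/np.linalg.norm(d)
def plane(n,p,z):
    c,d=ray(n,p); return c+d*(z-c[2])/d[2]
def tri(ps,pt):
    (a,u),(b,v)=ray("scene",ps),ray("top",pt)
    t=np.linalg.lstsq(np.c_[u,-v],b-a,rcond=None)[0]
    P,Q=a+t[0]*u,b+t[1]*v; return (P+Q)/2,np.linalg.norm(P-Q)
def proj(n,P):
    m=M[n]; return cv2.projectPoints(np.array(P,float).reshape(-1,1,3),m["rvec"],m["tvec"],m["intrinsics"],m["D"])[0].reshape(-1,2)
E
python3 - <<'E'
from h import *
np.set_printoptions(precision=4,suppress=True)
S=lambda p:crop(p,10,(282,142)); T=lambda p:crop(p,6,(330,135))
L={'nl':((242,468),(168,355)),'nr':((703,190),(658,350)),'fl':((135,345),(170,228)),'fr':((600,72),(660,225)),'piv':((292,350),(250,320)),'pintop':((365,408),(228,412)),'tabTR':((622,207),(500,402)),}
for k,(a,b) in L.items(): print(k,*tri(S(a),T(b)))
tops=[plane("top",crop(p,10,(190,196)),.061) for p in((110,122),(112,205),(550,75),(555,160))]
bas=[plane("top",crop(p,10,(190,196)),.012) for p in((168,172),(172,252),(588,132),(597,212))]
print(np.array(tops),np.mean(tops,0));print(np.array(bas),np.mean(bas,0))
for p in((57,372),(345,346),(325,70)): print('board',plane("top",crop(p,4,(180,160)),.012))
E
```

```text
nl [ 0.6542 -0.0686  0.156 ] 2.2015993554737105e-05
nr [ 0.6621 -0.2371  0.1483] 0.00454377887537128
fl [ 0.6934 -0.069   0.1701] 0.0024069564815588592
fr [ 0.7001 -0.2356  0.1659] 0.0014870467747918792
piv [ 0.6629 -0.0939  0.1722] 0.0018078247367722075
pintop [ 0.6296 -0.0856  0.1785] 0.001505700393670338
tabTR [ 0.6316 -0.1726  0.1908] 0.0030357480699619156
[[0.6444 0.2742 0.061 ]
 [0.6254 0.2728 0.061 ]
 [0.6559 0.1757 0.061 ]
 [0.6364 0.1739 0.061 ]] [0.6405 0.2242 0.061 ]
[[0.6439 0.2731 0.012 ]
 [0.6247 0.2712 0.012 ]
 [0.6542 0.1745 0.012 ]
 [0.6351 0.1718 0.012 ]] [0.6395 0.2227 0.012 ]
board [0.5493 0.2976 0.012 ]
board [0.566 0.131 0.012]
board [0.7314 0.1475 0.012 ]
```

```bash
cat >> h.py <<'E'
def Rz(a): return cv2.Rodrigues(np.array([0,0,a],float))[0]
def headR(a): return Rz(a)@cv2.Rodrigues(np.array([0,-np.radians(25),0]))[0]
E
python3 - <<'E'
from h import *
from scipy.optimize import least_squares
np.set_printoptions(precision=4,suppress=True)
S=lambda p:crop(p,10,(282,142)); T=lambda p:crop(p,6,(330,135))
# name: head coords (None=joint dependent), scene px, top px
L={'piv':((292,350),(250,320)),'pin':((365,408),(228,412)),'nl':((242,468),(168,355)),'nr':((703,190),(658,350)),'fl':((135,345),(170,228)),'fr':((600,72),(660,225))}
def model(v):
    x,y,z,a,q,xn,xf=v; R=headR(a)
    H=np.array([[.0215,.058,.1105],[.0215-.03*np.cos(q),.058+.03*np.sin(q),.133],[xn,.085,.102],[xn,-.085,.102],[xf,.085,.102],[xf,-.085,.102]])
    return np.array([x,y,z])+H@R.T
sp=np.array([S(a) for a,b in L.values()]);tp=np.array([T(b) for a,b in L.values()])
w=np.array([1,1,.6,.6,.6,.6])[:,None]
f=lambda v:np.r_[(w*(proj("scene",model(v))-sp)).ravel(),(w*(proj("top",model(v))-tp)).ravel()]
r=least_squares(f,[.68,-.153,.06,.04,.28,.005,.045],loss='soft_l1')
v=r.x;print(v,np.degrees(v[3]));print(proj("scene",model(v))-sp,proj("top",model(v))-tp)
R=headR(v[3]);o=v[:3]
tab=np.array([[sx*.0045,sy*.022,z] for z in(.105,.143) for sx in(-1,1) for sy in(1,-1)])
P=o+tab@R.T
print("scene crop",((proj("scene",P)-[282,142]+.5)*10-.5).round());print("top crop",((proj("top",P)-[330,135]+.5)*6-.5).round())
E
```

```text
[ 0.6944 -0.1516  0.0593  0.0349  0.3379  0.0063  0.0481] 2.0018564322534185
[[-0.0735  0.7399]
 [ 0.3951  0.495 ]
 [-0.1234  0.6817]
 [ 1.8601 -1.6759]
 [-0.8389 -0.0466]
 [ 1.2957 -1.79  ]] [[-0.1935 -0.9516]
 [-0.1817 -0.1402]
 [-0.358   0.2755]
 [ 0.4829 -0.5978]
 [-0.6919  0.8853]
 [ 1.1075 -0.1399]]
scene crop [[461. 384.]
 [585. 305.]
 [436. 356.]
 [561. 278.]
 [514. 296.]
 [640. 217.]
 [489. 268.]
 [615. 190.]]
top crop [[352. 385.]
 [480. 383.]
 [352. 359.]
 [481. 357.]
 [371. 407.]
 [505. 404.]
 [372. 380.]
 [505. 377.]]
```

```bash
python3 - <<'E'
from h import *
from scipy.optimize import least_squares
np.set_printoptions(precision=4,suppress=True)
S=lambda p:crop(p,10,(282,142)); T=lambda p:crop(p,6,(330,135))
L=[((292,350),(250,320)),((365,408),(228,412)),((242,468),(168,355)),((703,190),(658,350)),((135,345),(170,228)),((600,72),(660,225)),((494,270),None),((622,203),None),(None,(371,408)),(None,(501,405))]
def model(v):
    x,y,z,a,q,xn,xf,h=v; R=headR(a)
    H=np.array([[.0215,.058,.1105],[.0215-.03*np.cos(q),.058+.03*np.sin(q),.133],[xn,h,.102],[xn,-h,.102],[xf,h,.102],[xf,-h,.102],[.0045,.022,.143],[.0045,-.022,.143],[-.0045,.022,.143],[-.0045,-.022,.143]])
    return np.array([x,y,z])+H@R.T
sp=np.array([S(a) if a else [np.nan]*2 for a,b in L]);tp=np.array([T(b) if b else [np.nan]*2 for a,b in L])
w=np.array([1,1,.6,.6,.6,.6,1,1,1,1])[:,None]
f=lambda v:np.nan_to_num(np.r_[(w*(proj("scene",model(v))-sp)).ravel(),(w*(proj("top",model(v))-tp)).ravel()])
v=least_squares(f,[.68,-.153,.06,.04,.28,.005,.045,.085],loss='soft_l1').x
print(v,np.degrees(v[3]));print(np.c_[proj("scene",model(v))-sp,proj("top",model(v))-tp])
np.save("foot.npy",v[:5])
R=headR(v[3]);o=v[:3]
# IK check for clip arc, tab grasp and rack
for sgn in(1,-1):
  for q in np.linspace(v[4],1.55,5):
    ty=sgn*(R@[np.sin(q),np.cos(q),0]);tz=-R[:,2];A=np.c_[np.cross(ty,tz),ty,tz]
    print(sgn,round(q,2),solve_ik(o+R@[.0215-.03*np.cos(q),.058+.03*np.sin(q),.115],A))
  ty=sgn*R[:,0];A=np.c_[np.cross(ty,tz),ty,tz]
  print('tab',solve_ik(o+R@[0,0,.113],A),solve_ik(o+R@[0,0,.23],A))
  ty=sgn*Rz(np.radians(6))[:,0];tz=np.array([0,0,-1]);A=np.c_[np.cross(ty,tz),ty,tz]
  print('rack',solve_ik([.64,.223,.125],A),solve_ik([.64,.223,.23],A))
E
```

```text
[ 0.6939 -0.1519  0.0585  0.0279  0.3304  0.007   0.0488  0.0828] 1.5972889523189904
[[-0.0293  1.0124 -0.2164 -0.7982]
 [ 0.4258  0.7889 -0.2209  0.0055]
 [ 0.309   0.2653  0.6764 -0.0636]
 [ 1.3796 -1.0986 -0.6314 -0.3372]
 [-0.3101 -0.4907  0.4873  0.5515]
 [ 0.8781 -1.2708  0.1104  0.1229]
 [-0.4935  0.169      nan     nan]
 [-0.5223 -0.932      nan     nan]
 [    nan     nan -0.164   0.1117]
 [    nan     nan  0.418   0.2843]]
1 0.33 [ 34.9602  31.2432 -37.94   112.8402  46.0776  21.925   37.7829]
1 0.64 [ 31.2205  30.2467 -34.2877 112.624   42.2282  20.994   22.5185]
1 0.94 [ 27.8292  29.5691 -30.9801 112.0237  38.2183  20.533    7.7163]
1 1.25 [ 24.8816  29.1533 -27.9917 111.1119  34.1196  20.4395  -6.6658]
1 1.55 [ 22.3196  28.9171 -25.1509 109.9962  29.8528  20.5688 -20.5726]
tab [ 32.4929  30.3484 -25.8487 109.7653  21.2777  19.0026  -4.5652] [ 37.6849  17.1529 -28.3382 111.3935   4.6934  29.0536  10.1496]
rack [ -2.5547  44.6459 -32.0102  86.6432  26.5606  56.4134 -35.9902] [  0.4073  39.0569 -37.3705  82.2133  24.5515  66.9878 -34.3885]
-1 0.33 [  4.0689  26.0152   1.2742 114.605  -13.2492  14.9074 -90.1674]
-1 0.64 [   1.5063   26.0266    3.2796  114.3363  -14.8243   15.2476 -107.193 ]
-1 0.94 [  -1.8949   26.2055    6.5757  113.7523  -18.4163   15.9986 -122.2597]
-1 1.25 [  -6.3496   26.6522   11.5777  112.9436  -24.4467   17.2664 -134.961 ]
-1 1.55 [  -9.1381   27.1944   14.9229  111.8557  -27.8463   18.6065 -149.829 ]
tab [   3.9634   28.1795   10.7013  111.4612  -34.5105   19.44   -135.4776] [   7.5107   14.737     7.3411  113.0669  -17.5609   29.2389 -150.5714]
rack [ 12.7286  56.8291 -61.9517  85.635   52.0797  69.4634 128.7253] [ 12.3236  48.4041 -61.7524  81.4282  42.8889  75.461  134.1802]
```

```bash
cat >> h.py <<'E'
V=np.load("foot.npy");O=V[:3];RH=headR(V[3]);Q0=V[4]
def att(ty,tz): return np.c_[np.cross(ty,tz),ty,tz]
def clip(q,z): return O+RH@[.0215-.03*np.cos(q),.058+.03*np.sin(q),z],att(RH@[np.sin(q),np.cos(q),0],-RH[:,2])
def st(m=''):
    s=get_state();print(m,'t',round(s["time"],2),'tcp',s["tool_pos"].round(4),'F',s["contact_force"].round(1),'w',round(s["grip_width"],4),'g',round(s["grasp_force"],1))
E
python3 - <<'E'
from h import *
reach(*clip(Q0,.22)); command_gripper(.03,3)
st('above')
p,A=clip(Q0,.115); movel(p,A,v=.08); st('down')
command_gripper(.0,3); st('closed')
cv2.imwrite("pics/e1.png",np.hstack([cv2.resize(camera("top")[130:230,330:430],None,fx=4,fy=4),cv2.resize(camera("scene")[110:210,270:370],None,fx=4,fy=4)]))
E
```

```text
above t 3.12 tcp [ 0.5928 -0.0869  0.255 ] F [ 0.1 -0.3  0.3] w 0.0304 g 0.0
down t 4.58 tcp [ 0.6373 -0.0859  0.1604] F [ 0.1 -1.  -0.1] w 0.0304 g 0.0
closed t 5.03 tcp [ 0.637  -0.086   0.1599] F [-2.9 -0.   2.2] w 0.0087 g 3.0
```

View pics/e1.png

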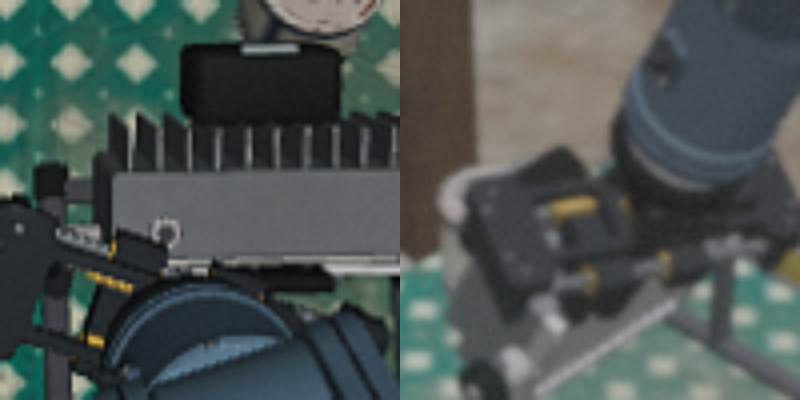

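The width of 8.7 mm shows the pads are on the 9 mm pin. The picture shows the fingers around the pin beside the pivot at about (371,188) in the top view. I'll swing it now.

```bash
python3 - <<'E'
from h import *
command_gripper(.012,3); st()
for q in np.linspace(Q0,1.62,8)[1:]:
    p,A=clip(q,.115); movel(p,A,v=.03); st(round(q,2))
p,A=clip(1.56,.115); movel(p,A,v=.03); st('back')
command_gripper(.03,3)
p,A=clip(1.56,.23); movel(p,A,v=.12); st('up')
ty=RH[:,0]; A=att(ty,-RH[:,2]); reach(O+RH@[0,-.03,.27],A); st('side')
cv2.imwrite("pics/f1.png",np.hstack([cv2.resize(camera("top")[130:230,330:430],None,fx=4,fy=4),cv2.resize(camera("scene")[110:210,270:370],None,fx=4,fy=4)]))
E
```

```text
t 5.4 tcp [ 0.6374 -0.0853  0.1599] F [-0.8  0.6  0.1] w 0.012 g 0.0
0.51 t 5.73 tcp [ 0.6392 -0.0803  0.1608] F [ 0.5  0.8 -0.6] w 0.0119 g 0.0
0.7 t 6.07 tcp [ 0.6418 -0.0758  0.1621] F [-0.3  1.1  0.7] w 0.0119 g 0.0
0.88 t 6.4 tcp [ 0.6452 -0.0719  0.1637] F [ 0.3 -0.2 -0. ] w 0.0121 g 0.0
1.07 t 6.73 tcp [ 0.6493 -0.0687  0.1657] F [-0.5  0.2  0.3] w 0.0122 g 0.0
1.25 t 7.07 tcp [ 0.6538 -0.0664  0.1678] F [0.2 0.  0.8] w 0.012 g 0.1
1.44 t 7.4 tcp [ 0.6586 -0.065   0.1701] F [-1.4  0.2  0.4] w 0.0119 g 0.1
1.62 t 7.73 tcp [ 0.6637 -0.0646  0.1724] F [ 0.6 -0.3 -1.1] w 0.0119 g 0.1
back t 7.98 tcp [ 0.662  -0.0647  0.1717] F [ 0.4 -0.8 -1.1] w 0.012 g 0.0
up t 9.55 tcp [ 0.6132 -0.066   0.2751] F [-1.   0.1 -0.1] w 0.0299 g 0.0
side t 10.12 tcp [ 0.5804 -0.1855  0.3025] F [0.5 1.  0.3] w 0.0302 g 0.0
```

View pics/f1.png

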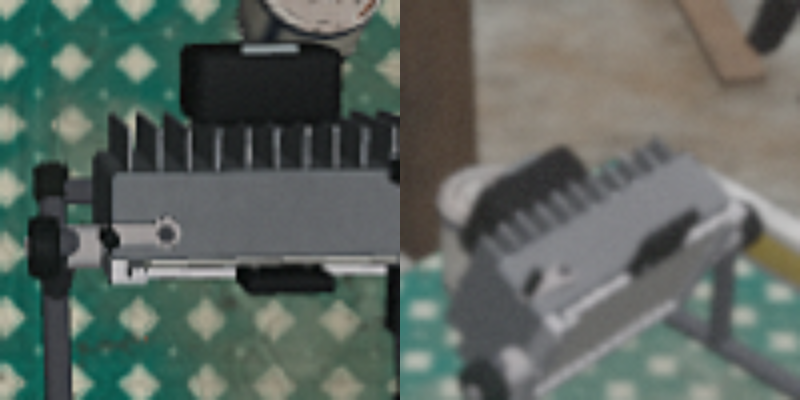

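The clip now points sideways, with the pin at about (357,190) in the top view, clear of the diffuser. Next is the tab.

```bash
python3 - <<'E'
from h import *
A=att(RH[:,0],-RH[:,2])
command_gripper(.036,3)
movel(O+RH@[0,0,.20],A,v=.15)
movel(O+RH@[0,0,.114],A,v=.08); st('at tab')
command_gripper(0,3); st('grip3')
s=get_state();print('F head',RH.T@s["contact_force"],'tau',s["torque"])
E
```

```text
at tab t 12.41 tcp [ 0.6459 -0.1534  0.1624] F [ 0.4 -0.5 -0.6] w 0.036 g 0.0
grip3 t 12.93 tcp [ 0.6457 -0.1532  0.162 ] F [-1.9 -0.1  2.3] w 0.0092 g 3.0
F head [-0.77829546 -0.02185721  2.86813454] tau [-0.06140009  0.37104078  0.06968303]
```

```bash
python3 - <<'E'
from h import *
A=att(RH[:,0],-RH[:,2])
command_gripper(0,15); st('grip15')
p0=RH.T@(get_state()["tool_pos"]-O); off=np.zeros(3); print(p0)
for d in [.004,.01,.02,.035,.05,.065,.08,.095,.108,.118,.125]:
    movel(O+RH@(np.array([0,0,.114+d])+off),A,v=.05)
    F=RH.T@get_state()["contact_force"]; print(d,F.round(1),get_state()["torque"].round(2))
    if abs(F).max()>12: print("stop");break
    off[:2]+=np.clip(F[:2]*.0002,-.0005,.0005)*(abs(F[:2])>2)
print(off);st()
cv2.imwrite("pics/g1.png",np.hstack([cv2.resize(camera("top")[130:250,330:450],None,fx=3.3,fy=3.3),cv2.resize(camera("scene")[90:210,270:390],None,fx=3.3,fy=3.3)]))
E
```

```text
grip15 t 13.14 tcp [ 0.6458 -0.1532  0.162 ] F [-2.2 -0.2  4.1] w 0.0092 g 15.0
[ 1.06120333e-04 -3.24240590e-05  1.14147896e-01]
0.004 [-0.2 -0.7 -1.2] [-0.08  0.23  0.03]
0.01 [-0.4  0.7 -0.1] [-0.05  0.23  0.07]
0.02 [-0.4  0.1  0.1] [-0.05  0.23  0.06]
0.035 [0.9 0.3 0.2] [-0.05  0.23  0.01]
0.05 [ 0.3  0.1 -0.2] [-0.12  0.23 -0.  ]
0.065 [ 0.4 -0.1 -0.7] [-0.12  0.23  0.06]
0.08 [0.7 0.1 0.4] [-0.1   0.24  0.01]
0.095 [-0.6  0.3 -0.7] [-0.07  0.23  0.04]
0.108 [-0.4  0.1 -0.7] [-0.05  0.39 -0.01]
0.118 [-0.1 -0.8 -0.2] [-0.1   0.43 -0.03]
0.125 [-0.3  0.8 -0.9] [-0.03  0.43 -0.01]
[0. 0. 0.]
 t 17.31 tcp [ 0.593  -0.1548  0.2756] F [ 0.1  0.8 -0.9] w 0.0087 g 15.0
```

The draw was clean: no force above 1.2 N, and the torque step near 105 mm shows it left the channels. Now I'll carry it, turned upright, above the rack and compare it with the dowels in both views.

```bash
cat >> h.py <<'E'
RC=np.array([.640,.2232,.012]);RA=np.radians(6.0);RR=Rz(RA)
AR=att(RR[:,0],np.array([0,0,-1.]))
E
python3 - <<'E'
from h import *
A=att(RH[:,0],-RH[:,2])
movel(O+RH@[0,0,.30],A,v=.12)
reach([.60,.02,.36],att(Rz(.06)[:,0],np.array([0,0,-1.])))
reach(RC+[0,0,.30],AR); movel(RC+[0,0,.114+.08],AR,v=.1); wait(.3); st()
t,s=camera("top"),camera("scene")
cv2.imwrite("pics/t3.png",t);cv2.imwrite("pics/s3.png",s)
S0=cv2.imread("pics/scene0.png")
R=RR
dow=np.array([RC+R@[sx*.0095,sy*.05,.052] for sy in(1,-1) for sx in(1,-1)])
brd=np.array([RC+R@[sx*.085,sy*.085,0] for sx,sy in((1,1),(1,-1),(-1,-1),(-1,1))])
s_=get_state();P=s_["tool_pos"];RT=s_["eef_rot"]
print(RT.round(4).tolist())
low=np.array([P+R@[sx*.0025,sy*.075,-.114] for sx,sy in((-1,1),(-1,-1),(1,-1),(1,1))])
def z(im,n,x,y,w,h,f,sets):
    o=cv2.resize(im[y:y+h,x:x+w],None,fx=f,fy=f,interpolation=cv2.INTER_CUBIC)
    for pts,c in sets:
        for u in (proj(n,pts)-[x,y]+.5)*f-.5: cv2.circle(o,tuple(int(i) for i in u.round()),3,c,1)
    return o
a=z(s,"scene",150,215,130,130,4.6,[(dow,(0,0,255)),(brd,(255,0,255)),(low,(0,255,255))])[:590,:400*2]
b=z(S0,"scene",160,265,50,74,4,[(dow,(0,0,255)),(brd,(255,0,255))])
b=np.vstack([b,z(t,"top",180,180,50,74,4,[(low,(0,255,255)),(dow,(0,0,255))])])
h=min(a.shape[0],b.shape[0]);cv2.imwrite("pics/h1.png",np.hstack([a[:h],b[:h]]))
E
```

```text
t 21.19 tcp [0.6401 0.2232 0.2063] F [-0.2 -0.1 -0.6] w 0.009 g 15.0
[[-0.1045, 0.9945, 0.0002], [0.9945, 0.1045, 0.0], [0.0, 0.0002, -1.0]]
```

View pics/h1.png

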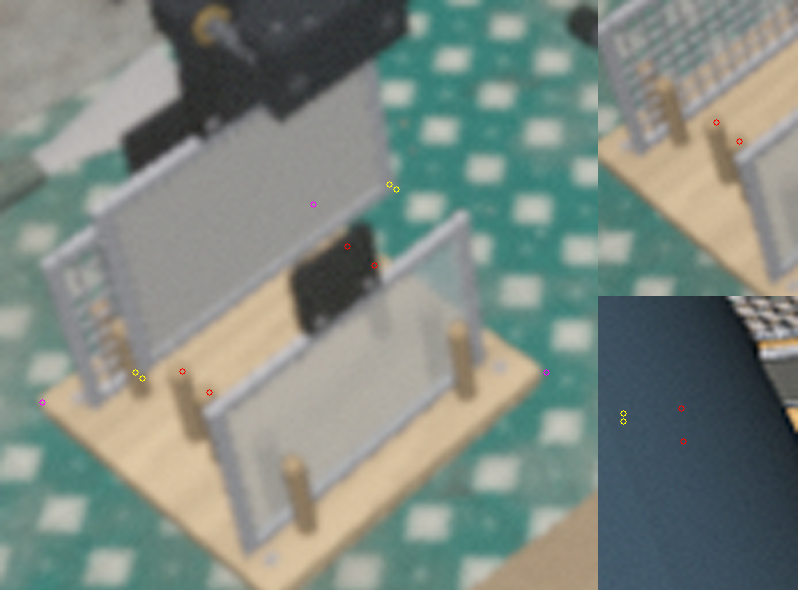

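The panel's lower edge, at about (180,296) and (235,256) in the scene view, lies within a pixel of the prediction. The dowel tops and board corners match too. I'll lower it while watching the force.

```bash
python3 - <<'E'
from h import *
off=np.zeros(3)
for h in [.058,.052,.046,.04,.03,.02,.012,.008,.006,.005,.004,.003,.002,.001,0,-.001,-.002,-.003,-.004,-.005]:
    movel(RC+RR@off+[0,0,.114+h],AR,v=.04 if h>.01 else .015); wait(.1)
    s=get_state();F=RR.T@s["contact_force"];print(h,F.round(1),s["torque"].round(2),round(s["tool_pos"][2],4))
    if F[2]>4: print("contact");break
    off[0]+=np.clip(F[0]*.0001,-.0005,.0005)*(abs(F[0])>2)
st();print(off)
E
```

```text
0.058 [-1.  -0.5 -1. ] [-0.04 -0.02  0.02] 0.1843
0.052 [-0.2  0.2  0.3] [-0.03 -0.08  0.03] 0.1779
0.046 [ 0.2 -0.8 -1.4] [ 0.01 -0.28  0.05] 0.1719
0.04 [ 1.1 -0.6 -1.7] [-0.03 -0.36  0.  ] 0.1659
0.03 [ 0.9 -0.3 -2. ] [-0.03 -0.44 -0.01] 0.1559
0.02 [ 0.6  0.5 -1.4] [ 0.04 -0.46  0.03] 0.1459
0.012 [ 1.6 -0.4 -2.1] [ 0.02 -0.46  0.04] 0.1379
0.008 [ 2.9 -0.7 -2.4] [ 0.04 -0.5   0.01] 0.1339
0.006 [ 0.7 -0.7 -2.3] [ 0.02 -0.38  0.07] 0.1319
0.005 [ 0.2 -0.1 -1.4] [-0.04 -0.32  0.06] 0.1309
0.004 [ 0.5 -0.4 -0.8] [ 0.01 -0.28  0.03] 0.1299
0.003 [ 0.7 -0.4 -0.9] [ 0.01 -0.31 -0.01] 0.1289
0.002 [-0.1  0.6 -1.9] [ 0.07 -0.3   0.05] 0.1279
0.001 [0.1 1.2 3. ] [-0.04 -0.04 -0.01] 0.1274
0 [-1.5 -0.9  9.3] [-0.12  0.31 -0.02] 0.1274
contact
 t 27.74 tcp [0.641  0.2236 0.1274] F [-1.4 -1.   9.3] w 0.0092 g 15.0
[0.00029015 0.         0.        ]
```

Contact came at the expected height, the board within 1.4 mm, and force built up there. Releasing and retreating.

```bash
python3 - <<'E'
from h import *
p=get_state()["tool_pos"]; movel(p+[0,0,.0006],AR,v=.01); wait(.2); st('held')
command_gripper(.03,3); st('open')
movel(RC+[0,0,.28],AR,v=.12); reach([.45,-.1,.35],AR); wait(.3); st('away')
t,s=camera("top"),camera("scene")
C=lambda im,x,y:cv2.resize(im[y:y+100,x:x+100],None,fx=4,fy=4,interpolation=cv2.INTER_CUBIC)
a=C(t,180,155);b=C(s,160,230)
for o,n,off in((a,"top",(180,155)),(b,"scene",(160,230))):
    low=np.array([RC+RR@[x,y,z] for x,y,z in((-.0025,.075,0),(-.0025,-.075,0),(0,.075,.105),(0,-.075,.105),(0,0,.143))])
    for u in (proj(n,low)-off+.5)*4-.5: cv2.circle(o,tuple(int(i) for i in u.round()),3,(0,0,255),1)
cv2.imwrite("pics/i1.png",np.hstack([a,b]))
E
```

```text
held t 28.31 tcp [0.6408 0.2234 0.1276] F [ 0.6 -0.6 -1.6] w 0.009 g 15.0
open t 28.81 tcp [0.641  0.2235 0.128 ] F [-0.1  0.4  0.5] w 0.0298 g 0.0
away t 32.04 tcp [ 0.4503 -0.0996  0.3498] F [-0.2 -1.1  0.5] w 0.0301 g 0.0
```

View pics/i1.png

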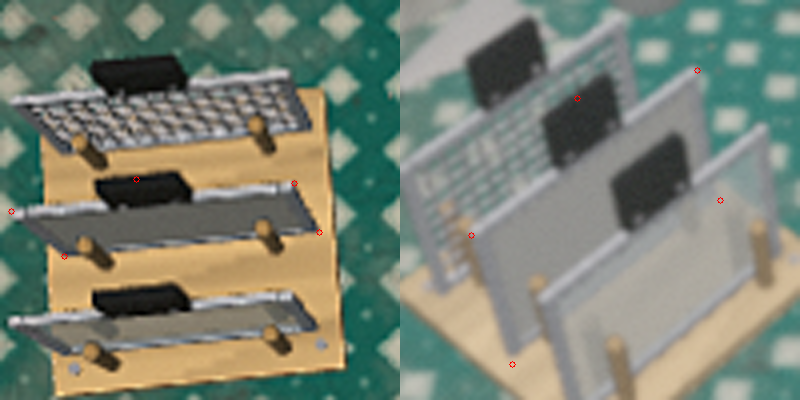

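```bash
python3 - <<'E'
from h import *
for x in(0,-.06,.06):
    P=[RC+RR@[x,y,z] for y,z in((.075,.105),(-.075,.105),(.022,.143),(-.022,.143))]
    print(x,((proj("scene",P)-[160,230]+.5)*4-.5+[400,0]).round().tolist(),((proj("top",P)-[180,155]+.5)*4-.5).round().tolist())
E
```

```text
0 [[471.0, 235.0], [697.0, 70.0], [543.0, 123.0], [611.0, 75.0]] [[11.0, 211.0], [294.0, 183.0], [93.0, 183.0], [179.0, 175.0]]
-0.06 [[550.0, 298.0], [775.0, 124.0], [623.0, 182.0], [691.0, 131.0]] [[17.0, 322.0], [302.0, 295.0], [99.0, 299.0], [186.0, 291.0]]
0.06 [[398.0, 175.0], [623.0, 20.0], [467.0, 67.0], [535.0, 21.0]] [[7.0, 102.0], [286.0, 75.0], [87.0, 70.0], [172.0, 62.0]]
```

The diffuser stands upright between the middle dowels. Its tab corners are within about 1 px of where a seated panel's should be, as are the untouched clear panel's to a few px. Handing in.

```bash
python3 -c "
from plant import *
print(close_job())"
```

```text
the job is handed in; nothing more can be done
None
```

The clip is swung clear and the diffuser is out of the lamp, standing released and tab up in the rack's middle slot; the job was handed in after about 32 s of robot time, and no verdict was returned.

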